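Reload the sample tray with fresh cups and alloy discs

ROBOT

A 7-joint arm with a two-finger parallel gripper is mounted at the origin on a cart in front of the work surface, level with it; the furniture and walls round the work are solid. World frame = base frame: x ahead of the robot, y to its left, z up, the work surface at z = 0. Lengths are in m, angles in degrees, forces in N, time in s.
With the tool pointing down it reaches from about 0.4 to 0.925 m from the base axis. Payload 5.6 kg.
Tool frame: the origin (TCP) lies midway between the tips of the shut fingers; the grasp point (between the pads) lies ctrl.hold_point_z behind it (ctrl.hold_point_z is the distance from the TCP to the grasp point, in m); z points along the fingers, y is the line along which they close (so a half turn about z gives the same grasp; the last joint's range is limited). The gripper opens to 85 mm and grips with 20 to 120 N. Pads are 22 mm wide; open, the fingers measure 114 mm over their backs; the gripper's body (76 mm by 85 mm) begins 54 mm behind the grasp point. The pads swing forward as they close: fully open they stand 13 mm farther back than shut.
Start: joints at [-66.406, 26.786, -0.665, 91.828, 0.344, 61.387, -3.226], TCP at [0.286, 0.584, 0.231] pointing down, gripper open.
Joint ranges: [-144.91, 144.91], [-17.63, 115.5], [-89.93, 88.59], [15.96, 139.68], [-74.01, 254.01], [8.47, 105.57], [-167.45, 167.45]. Speed limits (degrees/s): [147.25, 147.25, 180, 180, 180, 180, 180].

INTERFACE

Orientations are given as a 3x3 rotation matrix whose columns are the frame's x, y, z axes.
In Python, from bench import ctrl gives the robot as it stands. Calls block until the motion is done:
- ctrl.goto(position, orientation): joint-space move of the TCP to a pose.
- ctrl.move_l(position, attitude=None, vel=0.15, contact_N=None): straight line of the TCP; attitude=None keeps the orientation; vel is the mean speed in m/s. With contact_N (N) it stops when the force on the tool has changed by that much, and returns True; else False.
- ctrl.movej(angles): joint-space move.
- ctrl.gripper_to(opening): opening from 0.0 (shut) to 1.0 (fully open); the grip force is fixed at half the most; returns when the fingers have stopped.
- ctrl.dwell(seconds).
- ctrl.inverse_kinematics(position, orientation): joint angles nearest the present ones, or None.
- ctrl.get_image(name): name is "scene" or "side" or "wrist"; returns a dict with "image" (420x560x3 uint8, blue, green, red), "range_z" (420x560 float32, m along the optical axis (not along the pixel's ray), 0 where there is no reading), "K" (3x3 intrinsics, pixels), "position" and "attitude" of the camera in the world; the wrist camera has in their place "hand_eye" (4x4, takes a point from camera to tool coordinates, whose origin is the TCP and whose axes are the flange's). Camera axes: x right, y down, z forward; pixel columns grow to the right and rows downward; lengths in m; the calibration is good to about 2 mm. A picture is of the moment at which its call begins: read the wrist's pose just before it.
A pose or a line that the arm cannot do raises ctrl.IKError and nothing moves.
- ctrl.job_done(): hands the job in; it is judged then, once.
Readings, each from a call of its own:
- ctrl.read_clock(): time.
- ctrl.read_qpos(): joint angles.
- ctrl.read_dq(): joint speeds.
- ctrl.read_effort(): joint torques, N m.
- ctrl.read_tool_pos(): TCP position.
- ctrl.read_tcp_rot(): TCP orientation.
- ctrl.read_force(): force on the tool from outside, world axes, zero at the start.
- ctrl.read_wrist_torque(): the same for the moment, N m.
- ctrl.read_finger_gap(): opening from 0.0 (shut) to 1.0 (fully open).
- ctrl.read_grip_force(): force on a finger pad.
Only numpy, scipy, OpenCV 4.12 (cv2) and the standard library are available. Lean on these libraries where they do the work, as an engineer would, in place of code of your own. Each camera call takes 0.05 s, during which the arm holds its last target. There are 200 camera calls.

TASK

Get the sample tray ready for the next measuring run: take out the used cups that are still standing in it and drop them in the beaker, then give every alloy disc lying on the bench a fresh cup from the dispenser, reaching in through its sprung dust flaps. Each fresh cup must sit fully down in a tray pocket, open side up, with one disc lying flat inside it. Leave the spare cups in the dispenser with its flaps shut, and do not disturb the timer, the flat case and the small bottle.

Things in the scene. Friction and masses are not known exactly. Their poses are not given: they have to be found in the camera images.
- dispenser: cup dispenser: white box fixed to the bench, 196 (x) by 116 (y) by 78 mm high, walls 4 mm; origin at the centre of its underside. Inside, four fresh cups stand in a row along local x (-66, -22, 22, 66 mm, y = 0) on a ledge 16 mm above the bench, 48 mm wide, with ribs and rails 3 mm high round each cup's foot
- mouth (a point): centre of the dispenser's open top, 75 mm above the bench, axes as the dispenser's: 188 (x) by 100 mm (y), shut by two sprung flaps that meet along its middle line (x). Beside the cups (+y and -y) there is room for one finger each, if the hand is spread to 95 mm or less over the finger backs; along x the cups stand only 4 mm apart
- flap_left (a joint): clear dust flap on the dispenser's +y side, 184 by 48 mm, hinged along the rim 75 mm above the bench, 50 mm from the middle line: 0 rad = shut, level; pushed from above it swings DOWN into the box, to 1.5 rad. A light spring (0.02 to 0.06 N m) shuts it. Fingers pushed straight down astride a cup open both flaps and hold them open with their backs; flap edges clear the cups
- flap_right (a joint): the same flap, mirrored, on the dispenser's -y side: 0 rad = shut, level; 1.5 rad = hanging down
- tray: sample tray: grey metal plate fixed to the bench, 196 (x) by 64 (y) by 12 mm high, lugs 15 mm long at both ends, three round pockets in a row along local x; origin at the centre of its underside. To its right a printer, 0.1 m high and more, fills the bench beyond world y = -0.26 from x = 0.44 on; left of the dispenser a tall instrument fills it beyond y = 0.25 from x = 0.45 on
- beaker: clear glass beaker for used cups, loose, 95 mm tall, 72 mm over the rim, 62 mm wide inside; origin at the centre of its underside, z up
- pocket_1 (a point): centre of the mouth of tray pocket 1, at the tray's upper face (12 mm above the bench); the pocket is 44 mm wide and 6 mm deep; local x = -60 mm, y = 0
- pocket_2 (a point): centre of the mouth of tray pocket 2, at the tray's upper face (12 mm above the bench); the pocket is 44 mm wide and 6 mm deep; local x = 0 mm, y = 0
- pocket_3 (a point): centre of the mouth of tray pocket 3, at the tray's upper face (12 mm above the bench); the pocket is 44 mm wide and 6 mm deep; local x = 60 mm, y = 0
- cup_1: fresh sample cup, round, white plastic: 40 mm outside, 36 mm inside, 16 mm high, floor 7 mm thick (so it is 9 mm deep), open at the top; origin at the centre of its underside, z out of the open side; starts in the dispenser, open side up
- cup_2: fresh sample cup, round, white plastic: 40 mm outside, 36 mm inside, 16 mm high, floor 7 mm thick (so it is 9 mm deep), open at the top; origin at the centre of its underside, z out of the open side; starts in the dispenser, open side up
- cup_3: fresh sample cup, round, white plastic: 40 mm outside, 36 mm inside, 16 mm high, floor 7 mm thick (so it is 9 mm deep), open at the top; origin at the centre of its underside, z out of the open side; starts in the dispenser, open side up
- cup_4: fresh sample cup, round, white plastic: 40 mm outside, 36 mm inside, 16 mm high, floor 7 mm thick (so it is 9 mm deep), open at the top; origin at the centre of its underside, z out of the open side; starts in the dispenser, open side up
- used_cup_1: used sample cup, the same make of cup, empty, standing in tray pocket 1 at the start, if present (two or three of the three used cups are); origin at the centre of its underside, z out of the open side
- used_cup_2: used sample cup, the same make of cup, empty, standing in tray pocket 2 at the start, if present (two or three of the three used cups are); origin at the centre of its underside, z out of the open side
- used_cup_3: used sample cup, the same make of cup, empty, standing in tray pocket 3 at the start, if present (two or three of the three used cups are); origin at the centre of its underside, z out of the open side
- disc_1: alloy sample disc, plain steel, 30 mm across and 6 mm thick, both faces alike, lying flat on the bench, if present (two or three of the three are); origin at the centre of its underside
- disc_2: alloy sample disc, plain steel, 30 mm across and 6 mm thick, both faces alike, lying flat on the bench, if present (two or three of the three are); origin at the centre of its underside
- disc_3: alloy sample disc, plain steel, 30 mm across and 6 mm thick, both faces alike, lying flat on the bench, if present (two or three of the three are); origin at the centre of its underside
- timer: bench timer, 39 by 68 by 62 mm, origin at the centre of its underside: to be left alone
- tube_case: small flat case, 60 by 92 by 21 mm, origin at the centre of its underside: to be left alone
- standard_bottle: small screw-cap bottle, 37 mm across and 88 mm tall, origin at the centre of its underside: to be left alone
There are look-alikes about, which are no part of the job. What is shaped like the disc_1 but brown or pink is not meant.

How it is judged (in metres and radians):
At the end, for the whole second after the job is handed in: Used cups in the upright beaker; each disc flat (7 deg) in a cup in a pocket, within 8 mm of its centre, underside -2 to +4 mm from the tray's top face; fresh cups upright (7 deg), in the dispenser or with a disc in a pocket (within 5 mm, foot 3 mm or more down); flaps under 0.15 rad (horizontal distance between each of used_cup_1, used_cup_2, used_cup_3 and beaker below 0.036 m and z of each of used_cup_1, used_cup_2, used_cup_3 in the frame of beaker below 0.075 m and ((horizontal distance between disc_1 and pocket_1 below 0.008 m and z of disc_1 in the frame of pocket_1 between -0.002 and 0.004 m) or (horizontal distance between disc_1 and pocket_2 below 0.008 m and z of disc_1 in the frame of pocket_2 between -0.002 and 0.004 m) or (horizontal distance between disc_1 and pocket_3 below 0.008 m and z of disc_1 in the frame of pocket_3 between -0.002 and 0.004 m)) and angle between the z axis of each of disc_1, disc_2, disc_3 and the z axis of tray, either way round below 0.12 rad and linear speed of each of disc_1, disc_2, disc_3 below 0.02 m/s and ((horizontal distance between disc_2 and pocket_1 below 0.008 m and z of disc_2 in the frame of pocket_1 between -0.002 and 0.004 m) or (horizontal distance between disc_2 and pocket_2 below 0.008 m and z of disc_2 in the frame of pocket_2 between -0.002 and 0.004 m) or (horizontal distance between disc_2 and pocket_3 below 0.008 m and z of disc_2 in the frame of pocket_3 between -0.002 and 0.004 m)) and ((horizontal distance between disc_3 and pocket_1 below 0.008 m and z of disc_3 in the frame of pocket_1 between -0.002 and 0.004 m) or (horizontal distance between disc_3 and pocket_2 below 0.008 m and z of disc_3 in the frame of pocket_2 between -0.002 and 0.004 m) or (horizontal distance between disc_3 and pocket_3 below 0.008 m and z of disc_3 in the frame of pocket_3 between -0.002 and 0.004 m)) and ((x of cup_1 in the frame of dispenser between -0.09 and 0.09 m and y of cup_1 in the frame of dispenser between -0.03 and 0.03 m and z of cup_1 in the frame of dispenser below 0.022 m) or (((horizontal distance between cup_1 and pocket_1 below 0.005 m and z of cup_1 in the frame of pocket_1 below -0.003 m) or (horizontal distance between cup_1 and pocket_2 below 0.005 m and z of cup_1 in the frame of pocket_2 below -0.003 m) or (horizontal distance between cup_1 and pocket_3 below 0.005 m and z of cup_1 in the frame of pocket_3 below -0.003 m)) and (horizontal distance between cup_1 and disc_1 below 0.008 m or horizontal distance between cup_1 and disc_2 below 0.008 m or horizontal distance between cup_1 and disc_3 below 0.008 m))) and ((x of cup_2 in the frame of dispenser between -0.09 and 0.09 m and y of cup_2 in the frame of dispenser between -0.03 and 0.03 m and z of cup_2 in the frame of dispenser below 0.022 m) or (((horizontal distance between cup_2 and pocket_1 below 0.005 m and z of cup_2 in the frame of pocket_1 below -0.003 m) or (horizontal distance between cup_2 and pocket_2 below 0.005 m and z of cup_2 in the frame of pocket_2 below -0.003 m) or (horizontal distance between cup_2 and pocket_3 below 0.005 m and z of cup_2 in the frame of pocket_3 below -0.003 m)) and (horizontal distance between cup_2 and disc_1 below 0.008 m or horizontal distance between cup_2 and disc_2 below 0.008 m or horizontal distance between cup_2 and disc_3 below 0.008 m))) and ((x of cup_3 in the frame of dispenser between -0.09 and 0.09 m and y of cup_3 in the frame of dispenser between -0.03 and 0.03 m and z of cup_3 in the frame of dispenser below 0.022 m) or (((horizontal distance between cup_3 and pocket_1 below 0.005 m and z of cup_3 in the frame of pocket_1 below -0.003 m) or (horizontal distance between cup_3 and pocket_2 below 0.005 m and z of cup_3 in the frame of pocket_2 below -0.003 m) or (horizontal distance between cup_3 and pocket_3 below 0.005 m and z of cup_3 in the frame of pocket_3 below -0.003 m)) and (horizontal distance between cup_3 and disc_1 below 0.008 m or horizontal distance between cup_3 and disc_2 below 0.008 m or horizontal distance between cup_3 and disc_3 below 0.008 m))) and ((x of cup_4 in the frame of dispenser between -0.09 and 0.09 m and y of cup_4 in the frame of dispenser between -0.03 and 0.03 m and z of cup_4 in the frame of dispenser below 0.022 m) or (((horizontal distance between cup_4 and pocket_1 below 0.005 m and z of cup_4 in the frame of pocket_1 below -0.003 m) or (horizontal distance between cup_4 and pocket_2 below 0.005 m and z of cup_4 in the frame of pocket_2 below -0.003 m) or (horizontal distance between cup_4 and pocket_3 below 0.005 m and z of cup_4 in the frame of pocket_3 below -0.003 m)) and (horizontal distance between cup_4 and disc_1 below 0.008 m or horizontal distance between cup_4 and disc_2 below 0.008 m or horizontal distance between cup_4 and disc_3 below 0.008 m))) and angle between each of cup_1, cup_2, cup_3, cup_4's own z axis and vertical below 0.12 rad and value of joint each of flap_left, flap_right below 0.15 rad and angle between beaker's own z axis and vertical below 0.15 rad); the robot touches nothing.
It fails at once if the timer is moved by more than 3 cm (distance of timer from where it was at the start of the episode above 0.03 m).
It fails at once if the tube case is moved by more than 3 cm (distance of tube_case from where it was at the start of the episode above 0.03 m).
It fails at once if the small bottle is moved by more than 3 cm (distance of standard_bottle from where it was at the start of the episode above 0.03 m).
Of used_cup_1, used_cup_2, used_cup_3 only 2 to 3 are there at a start; the rules pass over those that are not, and their reading is None.
Of disc_1, disc_2, disc_3 only 2 to 3 are there at a start; the rules pass over those that are not, and their reading is None.
At some moment in a run one of disc_1, disc_2, disc_3, beaker may be knocked a few centimetres aside while the robot is not near it.
It also fails if it takes over 210 s, if anything falls off the work surface, if the arm or the gripper's body presses on something with over 40 N, if the wrist force passes 120 N, or if a joint passes its speed limit or range.

## Working session

There is one attempt and no reset: what is moved stays moved. The work goes in short steps, each a Python script; the robot and the scene stay as the last script left them, time stands still between calls to the robot, and variables do not carry over. Pictures are saved under pics/ and viewed, at most 18 in all, crops included, and the job is handed in when it is done.

```bash
ls; mkdir -p pics
python3 - <<'E'
from bench import ctrl
import cv2,numpy as np
for n in ["scene","side"]:
    d=ctrl.get_image(n); cv2.imwrite(f"pics/{n}0.png",d["image"]); np.savez(f"{n}0.npz",**d)
    print(n,d["K"].tolist(),np.round(d["position"],3),np.round(d["attitude"],3).tolist())
print(ctrl.hold_point_z,ctrl.read_clock(),ctrl.read_tcp_rot(),ctrl.read_finger_gap())
print(ctrl.get_image("wrist")["hand_eye"])
E
```

```text
pics
scene [[424.0375659546659, 0.0, 278.75528184197356], [0.0, 424.0375659546659, 209.09120742884485], [0.0, 0.0, 1.0]] [ 0.124 -0.479  0.662] [[0.727, -0.426, 0.539], [-0.687, -0.463, 0.56], [0.011, -0.777, -0.629]]
side [[381.41953024657596, 0.0, 275.1297005485726], [0.0, 381.41953024657596, 206.39974185005565], [0.0, 0.0, 1.0]] [ 0.466 -0.686  0.45 ] [[0.984, -0.07, 0.167], [-0.18, -0.445, 0.877], [0.013, -0.893, -0.451]]
0.0187 0.1 [[-8.98332963e-01  4.39314839e-01 -5.99356969e-04]
 [ 4.39315228e-01  8.98331683e-01 -1.52228500e-03]
 [-1.30341035e-04 -1.63082544e-03 -9.99998662e-01]] 0.9970179452853289
[[ 2.32601318e-04 -9.65481318e-01 -2.60472209e-01  6.58726012e-02]
 [ 9.99999451e-01 -4.15998937e-05  1.04719468e-03 -1.02445311e-03]
 [-1.02188251e-03 -2.60472309e-01  9.65480778e-01 -1.42030218e-01]
 [ 0.00000000e+00  0.00000000e+00  0.00000000e+00  1.00000000e+00]]
```

View pics/scene0.png

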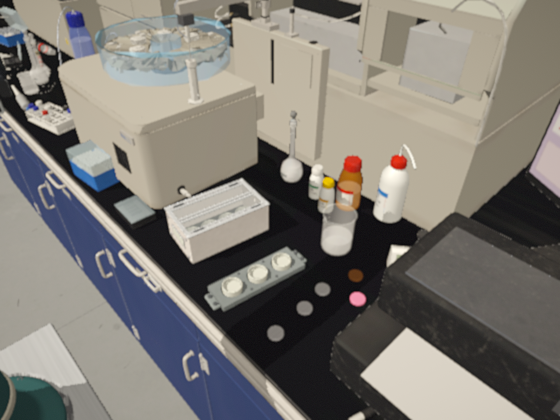

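View pics/side0.png

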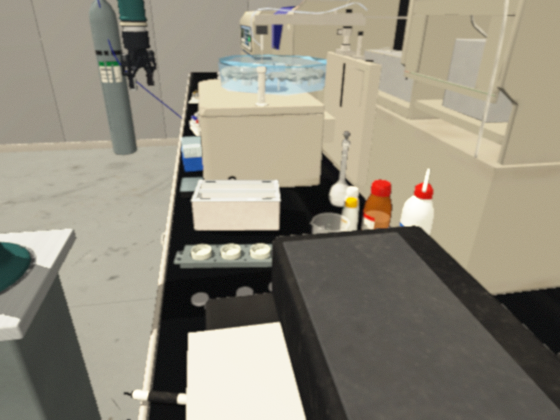

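The scene view shows three used cups in the tray at (233,286), (259,272) and (283,260), and three steel discs at (276,333), (305,308) and (322,289). The brown and pink decoys are at (355,275) and (358,299), the beaker is near (338,230) and the dispenser near (218,217). Next I'll measure these.

```bash
cat > H.py <<'E'
import numpy as np,cv2
from bench import ctrl
def rays(uv,d):
    uv=np.atleast_2d(uv).astype(float)
    return np.c_[(uv-d["K"][:2,2])/d["K"][0,0],np.ones(len(uv))]
def toplane(uv,d,z,R=None,p=None):
    R=d["attitude"] if R is None else R; p=d["position"] if p is None else p
    r=rays(uv,d)@R.T
    return p+r*((z-p[2])/r[:,2])[:,None]
def cloud(d,R=None,p=None):
    R=d["attitude"] if R is None else R; p=d["position"] if p is None else p
    v,u=np.mgrid[:420,:560]
    c=rays(np.c_[u.ravel(),v.ravel()],d)*d["range_z"].reshape(-1,1)
    return (c@R.T+p).reshape(420,560,3)
def wrist():
    R=ctrl.read_tcp_rot();p=ctrl.read_tool_pos()
    d=ctrl.get_image("wrist");h=d["hand_eye"]
    return d,R@h[:3,:3],p+R@h[:3,3]
E
python3 - <<'E'
from H import *
d=dict(np.load("scene0.npz"))
P=cloud(d);im=d["image"].astype(int)
h=cv2.cvtColor(d["image"],cv2.COLOR_BGR2HSV)
ok=d["range_z"]>0
def comps(m,lo=20,nm=""):
    n,l,s,c=cv2.connectedComponentsWithStats(m.astype(np.uint8))
    for i in range(1,n):
        if s[i,4]>=lo:
            q=P[l==i];print(nm,np.round(c[i]),s[i,4],np.round(np.median(q,0),3),np.round(np.percentile(q,2,0),3),np.round(np.percentile(q,98,0),3))
win=np.zeros(ok.shape,bool);win[180:380,100:420]=1
def reg(zlo,zhi): return ok&win&(P[...,2]>zlo)&(P[...,2]<zhi)&(P[...,0]>.3)&(P[...,0]<.95)&(P[...,1]>-.45)&(P[...,1]<.35)
comps(reg(-.02,.013)&(im.min(-1)>60)&(h[...,1]<70),30,"disc?")
comps(reg(.012,.03)&(im.min(-1)>150),20,"cup?")
comps(reg(.004,.016)&(im.min(-1)>60),100,"tray?")
comps(reg(.066,.085),100,"rim?")
for y,x in [(333,276),(308,305),(289,322)]: print(toplane((x,y),d,.006)[0].round(3),P[y,x].round(3),im[y,x])
for x,y in [(233,286),(259,272),(283,260)]: print(toplane((x,y),d,.022)[0].round(3))
E
```

```text
disc? [211. 188.] 125 [ 0.618  0.296 -0.002] [ 0.563  0.282 -0.005] [0.691 0.311 0.013]
disc? [225. 238.] 598 [0.515 0.095 0.003] [ 0.429  0.075 -0.004] [0.705 0.244 0.013]
disc? [291. 181.] 35 [0.793 0.171 0.005] [ 0.785  0.161 -0.001] [0.811 0.189 0.012]
disc? [313. 196.] 52 [0.786 0.082 0.005] [ 0.782  0.072 -0.003] [0.8   0.113 0.013]
disc? [387. 216.] 191 [ 0.86  -0.098  0.007] [ 0.839 -0.162 -0.003] [0.894 0.001 0.013]
disc? [179. 201.] 53 [ 0.528  0.305 -0.002] [ 0.49   0.294 -0.005] [0.553 0.312 0.013]
disc? [188. 303.] 2197 [ 0.364  0.021 -0.007] [ 0.359 -0.188 -0.019] [ 0.374  0.332 -0.003]
disc? [335. 251.] 116 [ 0.668 -0.089  0.007] [ 0.661 -0.104 -0.003] [ 0.717 -0.051  0.013]
disc? [400. 246.] 35 [ 0.803 -0.169 -0.002] [ 0.784 -0.186 -0.004] [ 0.819 -0.154  0.001]
disc? [253. 280.] 2191 [ 0.483 -0.033  0.009] [ 0.393 -0.066 -0.003] [0.611 0.021 0.012]
disc? [281. 261.] 124 [ 0.565 -0.029  0.011] [ 0.551 -0.044  0.009] [ 0.58  -0.015  0.013]
disc? [257. 273.] 134 [ 0.505 -0.021  0.011] [ 0.491 -0.035  0.009] [ 0.519 -0.007  0.013]
disc? [231. 286.] 153 [ 0.446 -0.012  0.
[... 1944 characters left out ...]
077]
rim? [350. 185.] 164 [ 0.808 -0.009  0.076] [ 0.8   -0.021  0.067] [0.843 0.024 0.084]
rim? [398. 196.] 288 [ 0.855 -0.111  0.075] [ 0.838 -0.148  0.066] [ 0.884 -0.06   0.084]
rim? [340. 212.] 202 [ 0.721 -0.051  0.076] [ 0.687 -0.088  0.066] [ 0.729 -0.037  0.085]
rim? [338. 228.] 212 [ 0.669 -0.09   0.075] [ 0.659 -0.104  0.067] [ 0.704 -0.05   0.085]
rim? [347. 360.] 237 [ 0.451 -0.295  0.076] [ 0.45  -0.322  0.067] [ 0.453 -0.265  0.085]
[ 0.438 -0.15   0.006] [ 0.438 -0.15   0.005] [118 124 129]
[ 0.517 -0.147  0.006] [ 0.518 -0.146  0.003] [119 125 130]
[ 0.575 -0.138  0.006] [ 0.577 -0.137  0.004] [121 126 131]
[ 0.442 -0.023  0.022]
[ 0.504 -0.029  0.022]
[ 0.563 -0.038  0.022]
```

```bash
cat >> H.py <<'E'
def rot(yaw,s=1):
    "tool down; tool y along +-(world y turned by yaw deg)"
    c,k=np.cos(np.radians(yaw)),np.sin(np.radians(yaw))
    x=-s*np.array([c,k,0]);z=np.array([0,0,-1.]);return np.c_[x,np.cross(z,x),z]
E
python3 - <<'E'
from H import *
P=ctrl.inverse_kinematics
R0=ctrl.read_tcp_rot()
print(np.round(P([.2,.408,.28],R0),0))
for s in (1,-1):
  for yaw,p in [(0,[.42,0,.28]),(-8,[.5,-.03,.28]),(-8,[.44,-.15,.02]),(-90,[.44,-.15,.02]),(-8,[.7,-.07,.15]),(-8,[.53,.14,.05]),(-8,[.6,.13,.05]),(-8,[.58,-.14,.02]),(-8,[.46,.15,.05])]:
    q=P(p,rot(yaw,s));print(s,yaw,p,None if q is None else np.round(q,0))
E
```

```text
[-66.   5.  -2. 115.   0.  61.  -4.]
1 0 [0.42, 0, 0.28] [-28.  -0.  24. 120.   0.  60.  86.]
1 -8 [0.5, -0.03, 0.28] [-24.   9.  26. 111.  -5.  61.  86.]
1 -8 [0.44, -0.15, 0.02] [  4.  30.  12. 125. -14.  26. 110.]
1 -90 [0.44, -0.15, 0.02] [ -9.  32.  28. 126. -32.  29.  44.]
1 -8 [0.7, -0.07, 0.15] [ -7.  37.  15.  88. -11.  57.  93.]
1 -8 [0.53, 0.14, 0.05] [-23.  32.   6. 113.  -5.  35.  68.]
1 -8 [0.6, 0.13, 0.05] [-20.  36.   6. 104.  -5.  40.  71.]
1 -8 [0.58, -0.14, 0.02] [ -0.  38.  14. 107. -15.  36. 105.]
1 -8 [0.46, 0.15, 0.05] [-26.  27.   5. 122.  -4.  31.  64.]
-1 0 [0.42, 0, 0.28] [-45.  -2.  41. 121.   1.  60. -95.]
-1 -8 [0.5, -0.03, 0.28] [-42.  11.  48. 112.  -9.  62. -89.]
-1 -8 [0.44, -0.15, 0.02] [-14.  34.  35. 126. -38.  31. -47.]
-1 -90 [0.44, -0.15, 0.02] [ -33.   49.   63.  127.  -65.   48. -106.]
-1 -8 [0.7, -0.07, 0.15] [-24.  42.  42.  89. -31.  61. -72.]
-1 -8 [0.53, 0.14, 0.05] [-42.  35.  31. 115. -28.  38. -91.]
-1 -8 [0.6, 0.13, 0.05] [-39.  40.  32. 105. -30.  43. -88.]
-1 -8 [0.58, -0.14, 0.02] [-17.  43.  37. 108. -38.  41. -56.]
-1 -8 [0.46, 0.15, 0.05] [-48.  30.  32. 123. -29.  34. -93.]
```

Run:
```python
from H import *
R0=ctrl.read_tcp_rot()
ctrl.goto([.2,.408,.28],R0)
ctrl.goto([.42,0,.28],rot(0))
ctrl.goto([.47,.02,.31],rot(-8))
d,R,p=wrist()
np.savez("w0.npz",R=R,p=p,**{k:d[k] for k in("image","range_z","K")}); cv2.imwrite("pics/w0.png",d["image"])
print(ctrl.read_clock(),ctrl.read_tool_pos(),d["K"][0,0])
```

```text
3.075 [0.46979461 0.02067369 0.30955577] 341.5804911602085
```

View pics/w0.png

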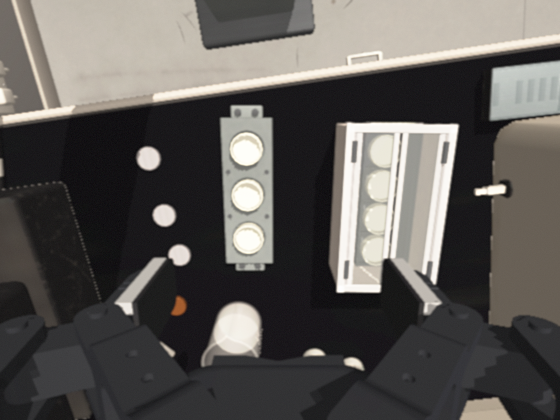

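The wrist view shows the tray with used cups at (246,149), (247,195) and (248,239), and discs at (148,158), (164,215) and (179,255). The dispenser is near (395,207), with its four cups visible through the clear flaps. I'll get exact poses from this view.

Run:
```python
from H import *
f=np.load("w0.npz");d={"K":f["K"],"range_z":f["range_z"]};R,p=f["R"],f["p"];im=f["image"]
P=cloud(d,R,p);Z=P[...,2];h=cv2.cvtColor(im,cv2.COLOR_BGR2HSV)
T=lambda uv,z:toplane(uv,d,z,R,p)
def big(m,box):
    w=np.zeros(m.shape,np.uint8);x0,y0,x1,y1=box;w[y0:y1,x0:x1]=m[y0:y1,x0:x1]
    c,_=cv2.findContours(w,cv2.RETR_EXTERNAL,cv2.CHAIN_APPROX_NONE);return max(c,key=cv2.contourArea)
bright=im.max(-1)
def rect(c,z):
    q=T(c[:,0],z)[:,:2]; r=cv2.minAreaRect((q*1000).astype(np.float32));return r
print("tray",rect(big(bright>70,(200,90,300,285)),.012))
print("disp",rect(big(bright>120,(315,110,470,310)),.078))
for n,pts,z in [("used",[(246,149),(247,195),(248,239)],.022),("disc",[(148,158),(164,215),(179,255)],.006)]:
    for u,v in pts:
        c=big(bright>(185 if n=="used" else 90),(u-24,v-24,u+24,v+24)); (a,b),r=cv2.minEnclosingCircle((T(c[:,0],z)[:,:2]*1000).astype(np.float32));print(n,round(a,1),round(b,1),round(r,1), Z[v,u].round(4))
# per-plane depth checks
for uv in [(383,152),(378,185),(376,218),(375,249),(345,180),(447,180),(230,170),(120,200)]: print(uv,P[uv[1],uv[0]].round(4),im[uv[1],uv[0]])
cv2.imwrite("pics/w0d.png",cv2.resize(im[110:310,200:480],None,fx=2.8,fy=2.8,interpolation=cv2.INTER_CUBIC))
```

```text
tray ((499.09808349609375, -23.849075317382812), (66.93795013427734, 222.37026977539062), 82.14679718017578)
disp ((542.1536865234375, 143.052490234375), (138.62188720703125, 224.19180297851562), 82.15493774414062)
used 441.4 -15.9 20.9 0.0118
used 500.0 -23.3 21.3 0.0123
used 562.4 -27.8 26.3 0.013
disc 436.5 -145.7 16.3 0.006
disc 515.5 -142.3 16.6 0.0052
disc 575.2 -134.1 16.8 0.006
(383, 152) [0.4606 0.1382 0.0753] [219 233 235]
(378, 185) [0.4968 0.1307 0.075 ] [219 232 236]
(376, 218) [0.5351 0.1259 0.0756] [219 232 235]
(375, 249) [0.5726 0.122  0.077 ] [219 232 235]
(345, 180) [0.4859 0.0943 0.0756] [247 250 252]
(447, 180) [0.5008 0.206  0.0784] [245 249 251]
(230, 170) [ 0.466  -0.0414  0.0121] [156 161 161]
(120, 200) [ 0.488  -0.1996 -0.0007] [13  8 12]
```

View pics/w0d.png

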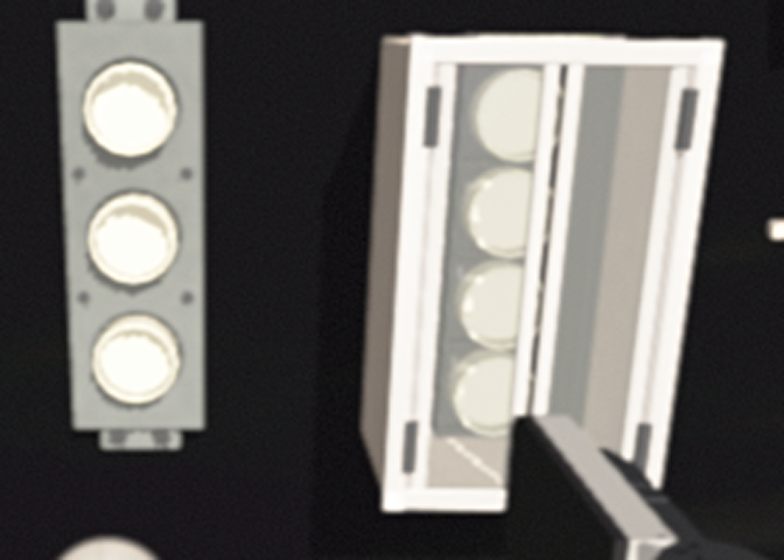

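Run:
```python
from H import *
f=np.load("w0.npz");d={"K":f["K"],"range_z":f["range_z"]};R,p=f["R"],f["p"]
c=lambda u,v:(200+u/2.8,110+v/2.8)
q=toplane([c(412,41),c(724,42),c(384,508),c(665,480)],d,.078,R,p)[:,:2];print(q.round(4))
for a,b in [(0,1),(0,2),(1,3)]: v=q[b]-q[a];print(np.hypot(*v).round(4),np.degrees(np.arctan2(v[1],v[0])).round(2))
for g in [1,.78,.7,.55,.48,.36]:
    ctrl.gripper_to(g); d=ctrl.get_image("wrist");h=d["hand_eye"]
    Q=cloud(d,h[:3,:3],h[:3,3]); m=(d["range_z"]>0)&(abs(Q[...,0])<.02)&(Q[...,2]>-.06)&(Q[...,2]<.03)&(abs(Q[...,1])<.075)
    s=Q[m]; t=s[:,2].max(); 
    o=[round(ctrl.read_finger_gap(),3),round(np.percentile(s[:,2],99.5),4)]
    for sg in (-1,1):
        a=s[(s[:,1]*sg>0)&(s[:,2]>t-.008)]; o.append([len(a),np.round(np.percentile(abs(a[:,1]),[1,99]),4),np.round([a[:,0].min(),a[:,0].max()],3)])
    print(g,o)
print(ctrl.read_clock())
```

```text
[[0.426  0.1012]
 [0.4426 0.2188]
 [0.6213 0.0726]
 [0.6244 0.1937]]
0.1188 81.98
0.1974 -8.34
0.1836 -7.86
1 [0.999, np.float64(-0.0134), [302, array([0.0432, 0.05  ]), array([-0.011,  0.012])], [294, array([0.0414, 0.0482]), array([-0.011,  0.012])]]
0.78 [0.782, np.float64(-0.0076), [251, array([0.0339, 0.0456]), array([-0.011,  0.012])], [252, array([0.0321, 0.0434]), array([-0.01 ,  0.012])]]
0.7 [0.702, np.float64(-0.0064), [237, array([0.0306, 0.0424]), array([-0.011,  0.012])], [234, array([0.0287, 0.0398]), array([-0.011,  0.012])]]
0.55 [0.549, np.float64(-0.0047), [179, array([0.0242, 0.0352]), array([-0.01 ,  0.012])], [175, array([0.0223, 0.0327]), array([-0.01 ,  0.012])]]
0.48 [0.481, np.float64(-0.004), [157, array([0.0213, 0.0328]), array([-0.01 ,  0.012])], [162, array([0.0194, 0.0305]), array([-0.011,  0.012])]]
0.36 [0.36, np.float64(-0.0038), [136, array([0.0161, 0.0271]), array([-0.01 ,  0.012])], [138, array([0.0144, 0.0261]), array([-0.011,  0.012])]]
4.95
```

```bash
cat >> H.py <<'E'
from scipy.optimize import least_squares
def beaker(d=None,c0=(.695,-.07)):
    d=d or ctrl.get_image("scene");P=cloud(d)
    m=(d["range_z"]>0)&(P[...,2]>.03)&(P[...,2]<.092)&(np.hypot(P[...,0]-c0[0],P[...,1]-c0[1])<.075)
    s=P[m][:,:2]
    r=least_squares(lambda c:np.hypot(s[:,0]-c[0],s[:,1]-c[1])-.034,c0,loss="soft_l1",f_scale=.003)
    return r.x,len(s),np.median(abs(r.fun))
YAW=-7.9; C=np.array([.5015,-.0235])
ax=np.array([np.cos(np.radians(YAW)),np.sin(np.radians(YAW))])
pocket=lambda k:C+(k-2)*.06*ax
GO=rot(YAW)
def at(xy,z,f=ctrl.move_l,**k):
    p=[float(xy[0]),float(xy[1]),z]
    return f(p,GO,**k)
E
python3 - <<'E'
from H import *
print(beaker(dict(np.load("scene0.npz"))))
ctrl.gripper_to(.72)
at(pocket(3),.10,ctrl.goto)
print("before",beaker())
d,R,p=wrist();cv2.imwrite("pics/w1.png",d["image"])
print(at(pocket(3),.0105,vel=.1,contact_N=8),ctrl.read_tool_pos(),ctrl.read_force())
ctrl.gripper_to(.3);print(ctrl.read_finger_gap(),ctrl.read_grip_force())
at(pocket(3),.13,vel=.2)
print(ctrl.read_finger_gap(),ctrl.read_grip_force(),ctrl.read_clock())
d,R,p=wrist();cv2.imwrite("pics/w2.png",d["image"]);print(beaker())
cv2.imwrite("pics/w12.png",np.hstack([cv2.imread("pics/w1.png")[:,80:480],d["image"][:,80:480]]))
E
```

```text
(array([ 0.69442732, -0.07042422]), 1167, np.float64(0.0008421620429264476))
before (array([ 0.69437683, -0.07050467]), 1157, np.float64(0.0008424067019036849))
False [ 0.56143862 -0.03190471  0.01099592] [ 0.70256763 -0.28146288  0.43671296]
0.43390589066653007 59.21012341976166
0.43777299049993545 60.03965735435486 8.525
(array([ 0.69433083, -0.07040642]), 1169, np.float64(0.0008833591411947922))
```

View pics/w12.png

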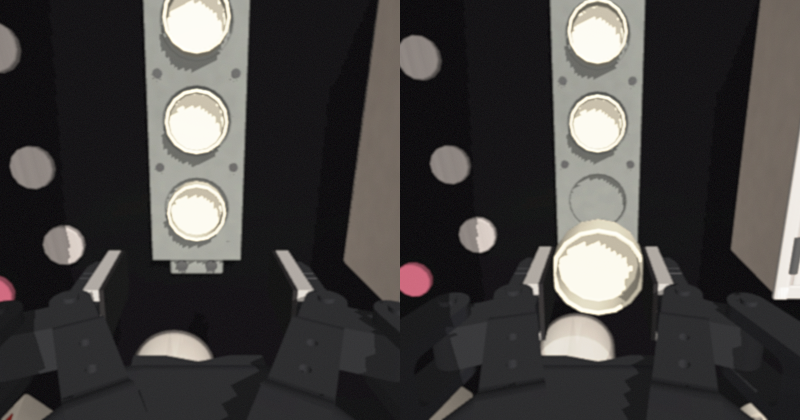

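The right half shows used cup 3 held between the pads, with its pocket empty. Next I'll drop it and do the same for the other two.

```bash
cat >> H.py <<'E'
def drop(b):
    at(b,.15,ctrl.goto); at(b,.108,vel=.15); ctrl.gripper_to(.72); at(b,.15,vel=.25)
E
python3 - <<'E'
from H import *
b=beaker()[0]; drop(b+[-.001,.002])
for k in (2,1):
    at(pocket(k),.11,ctrl.goto); c=at(pocket(k),.0105,vel=.12,contact_N=8); ctrl.gripper_to(.3)
    print(k,c,ctrl.read_finger_gap(),ctrl.read_grip_force())
    at(pocket(k),.13,vel=.25); b=beaker(c0=b);print(b);b=b[0]; drop(b+[-.001,.002])
at([.47,.02],.31,ctrl.goto); ctrl.dwell(.2)
print(ctrl.read_clock(),beaker(c0=b))
d,R,p=wrist(); np.savez("w3.npz",R=R,p=p,**{k:d[k] for k in("image","range_z","K")})
cv2.imwrite("pics/w3.png",d["image"]); cv2.imwrite("pics/s3.png",ctrl.get_image("scene")["image"])
cv2.imwrite("pics/ws3.png",np.hstack([d["image"][:,60:460],cv2.resize(cv2.imread("pics/s3.png")[200:350,200:380],(400,420))]))
E
```

```text
2 False 0.4379606040468815 59.041078090667725
(array([ 0.69447913, -0.07046324]), 1176, np.float64(0.0008438423417204861))
1 False 0.441593119761569 58.81534919142723
(array([ 0.69443425, -0.07045021]), 1171, np.float64(0.0008588895295958965))
21.6083 (array([ 0.69435618, -0.07039368]), 1179, np.float64(0.0009389248684487303))
```

View pics/ws3.png

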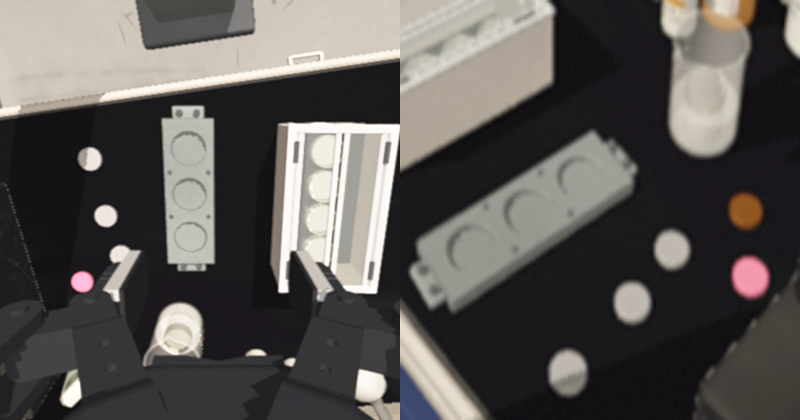

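```bash
cat >> H.py <<'E'
def project(X,d,R,p):
    c=(np.asarray(X)-p)@R; return c[:,:2]/c[:,2:]*d["K"][0,0]+d["K"][:2,2]
def circ(d,R,p,c0,z,r,span=.004,it=2):
    "circle of radius r at height z: strongest radial edges, robust fit of the centre"
    g=cv2.GaussianBlur(cv2.cvtColor(d["image"],cv2.COLOR_BGR2GRAY),(3,3),0).astype(np.float32)
    c=np.array(c0,float);a=np.linspace(0,2*np.pi,90,endpoint=False);rr=np.linspace(r-span,r+span,41)
    for _ in range(it):
        X=np.stack([c[0]+rr[None]*np.cos(a)[:,None],c[1]+rr[None]*np.sin(a)[:,None],np.full((90,41),z)],-1)
        uv=project(X.reshape(-1,3),d,R,p).astype(np.float32).reshape(90,41,2)
        I=cv2.remap(g,uv[...,0],uv[...,1],cv2.INTER_LINEAR);G=abs(np.gradient(cv2.GaussianBlur(I,(5,1),0),axis=1))
        j=G.argmax(1);w=G.max(1);k=w>np.median(w)*.5
        E=X[np.arange(90),j][k,:2]
        f=least_squares(lambda q:np.hypot(E[:,0]-q[0],E[:,1]-q[1])-q[2],[*c,r],loss="soft_l1",f_scale=.0007)
        c=f.x[:2]
    return f.x,np.median(abs(f.fun))
E
python3 - <<'E'
from H import *
def rep(d,R,p,n):
    for k in (1,2,3):
        print(n,"pocket",k,*[np.round(np.array(v)*1000,1) for v in circ(d,R,p,pocket(k),.012,.022)])
    for c in [(.4375,-.147),(.516,-.1436),(.576,-.135)]: print(n,"disc",*[np.round(np.array(v)*1000,1) for v in circ(d,R,p,c,.006,.015)])
f=np.load("w3.npz");rep({k:f[k] for k in("image","K")},f["R"],f["p"],"hi")
at([.455,-.04],.20,ctrl.goto); ctrl.dwell(.2); d,R,p=wrist(); rep(d,R,p,"lo")
cv2.imwrite("pics/w4.png",d["image"])
s=ctrl.get_image("scene");rep(s,s["attitude"],s["position"],"scene")
at([.47,.13],.26,ctrl.goto); ctrl.dwell(.2); d,R,p=wrist(); np.savez("w5.npz",R=R,p=p,**{k:d[k] for k in("image","range_z","K")})
cv2.imwrite("pics/w5.png",d["image"]);print(ctrl.read_clock())
E
```

```text
hi pocket 1 [441.  -15.7  22.2] 0.7
hi pocket 2 [500.4 -23.6  22.4] 0.6
hi pocket 3 [559.9 -33.5  21.4] 1.2
hi disc [ 437.  -145.7   15.5] 0.3
hi disc [ 515.7 -142.4   15.6] 0.4
hi disc [ 575.  -133.9   15.4] 0.4
lo pocket 1 [440.1 -15.7  21.5] 0.5
lo pocket 2 [500.1 -24.2  22.3] 0.3
lo pocket 3 [559.1 -33.6  21.4] 1.1
lo disc [ 436.9 -145.9   15.2] 0.2
lo disc [ 514.7 -142.8   14.9] 0.7
lo disc [ 574.6 -135.6   16.5] 0.2
scene pocket 1 [441.8 -16.7  21.5] 0.4
scene pocket 2 [500.5 -25.9  22.5] 0.5
scene pocket 3 [559.9 -33.2  21.7] 0.4
scene disc [ 437.3 -148.9   16.2] 0.5
scene disc [ 515.9 -145.6   16.7] 0.6
scene disc [ 575.9 -136.9   16.6] 0.9
23.625
```

View pics/w5.png

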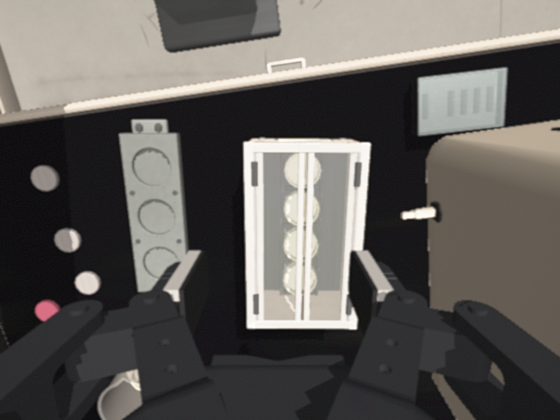

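The dispenser rim is fully visible, with corners near (245,142), (370,142), (356,327) and (247,328). The four cups sit along its middle at (302,170), (301,208), (300,245) and (299,280).

Run:
```python
from H import *
f=np.load("w5.npz");d={k:f[k] for k in("image","K","range_z")};R,p=f["R"],f["p"];im=d["image"]
g=im.min(-1).astype(float)
T=lambda uv,z:toplane(uv,d,z,R,p)[:,:2]
# outer rim edges: steepest bright->dark crossing along rows / columns
L=[(235+np.argmax(np.diff(g[v,235:256])),v) for v in range(160,300,4)]
Rr=[(345+np.argmin(np.diff(g[v,345:376])),v) for v in range(160,240,4)]
N=[(u,132+np.argmax(np.diff(g[132:150,u]))) for u in list(range(252,280,3))+list(range(340,364,3))]
F=[(u,318+np.argmin(np.diff(g[318:338,u]))) for u in range(252,352,3)]
for n,e in zip("LRNF",(L,Rr,N,F)):
    q=(T(np.array(e)+[.5,0] if n in"LR" else np.array(e)+[0,.5],.078)*1000).astype(np.float32)
    vx,vy,x,y=cv2.fitLine(q,cv2.DIST_HUBER,0,.01,.01).ravel();print(n,"angle",round(np.degrees(np.arctan2(vy,vx)),2),"pt",x.round(1),y.round(1),"res",np.abs((q-[x,y])@[-vy,vx]).mean().round(2))
for uv in [(302,170),(301,208),(300,245),(299,280)]:
    c0=T([uv],.032)[0];print("cup",*[np.round(np.array(v)*1000,1) for v in circ(d,R,p,c0,.032,.020,.003)],c0.round(4))
```

```text
L angle -8.56 pt 509.5 88.0 res 0.25
R angle -8.3 pt 496.0 210.6 res 0.24
N angle 81.32 pt 427.0 145.9 res 0.58
F angle 81.9 pt 632.2 143.8 res 0.04
cup [466.1 154.9  20.2] 0.2 [0.466  0.1546]
cup [509.5 148.5  20.2] 0.2 [0.5085 0.1482]
cup [553.1 142.   20. ] 0.3 [0.5523 0.1416]
cup [596.5 135.7  20.1] 0.3 [0.5963 0.1349]
```

```bash
sed -i 's/^YAW=.*/YAW=-8.3; C=np.array([.5008,-.0235])/' H.py
cat >> H.py <<'E'
cups=np.array([[.4666,.1558],[.5100,.1494],[.5536,.1429],[.5970,.1366]])
def fetch(k):
    c=cups[k-1]; at(c,.15,ctrl.goto); ctrl.gripper_to(.70); at(c,.10,vel=.2)
    t=at(c,.0205,vel=.07,contact_N=15); print("in",t,ctrl.read_tool_pos().round(4),ctrl.read_force().round(1))
    if t: return False
    ctrl.gripper_to(.3); print("gap",ctrl.read_finger_gap(),ctrl.read_grip_force())
    at(c,.14,vel=.1); print("lifted",ctrl.read_finger_gap(),ctrl.read_force().round(1)); return True
def place(k,off=(0,0)):
    c=pocket(k)+off; at(c,.14,ctrl.goto); at(c,.03,vel=.15)
    t=at(c,.0112,vel=.03,contact_N=5); z=ctrl.read_tool_pos()[2]; print("place",t,z.round(4),ctrl.read_force().round(1)); return t and z>.0145
E
python3 - <<'E'
from H import *
ok=fetch(1)
cv2.imwrite("pics/s6.png",ctrl.get_image("scene")["image"])
d,R,p=wrist();cv2.imwrite("pics/w6.png",d["image"])
cv2.imwrite("pics/ws6.png",np.hstack([d["image"][:,80:480],cv2.resize(cv2.imread("pics/s6.png")[80:350,130:390],(400,420))]))
print(ok,ctrl.read_clock())
E
```

```text
in True [0.4666 0.1557 0.0274] [-1.7 -0.6 11.1]
False 25.825
```

View pics/ws6.png

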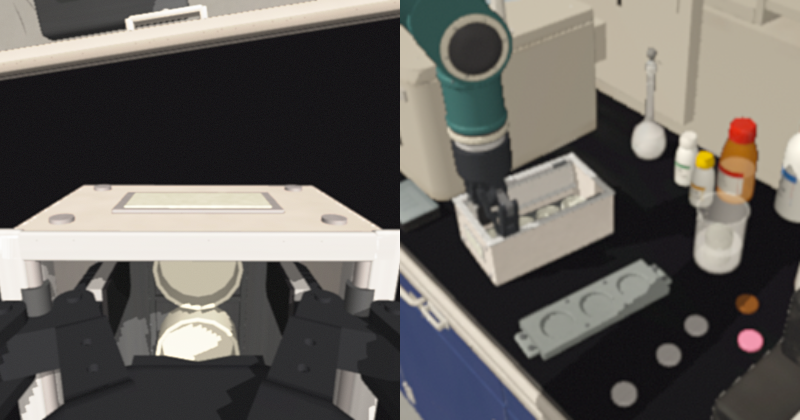

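The hand is in the box with both flaps open and the cup centred between the fingers. The 11 N probably comes from the finger backs wedging the flaps near their hinges, so I'll narrow the spread.

Run:
```python
from H import *
ctrl.gripper_to(.60);print(ctrl.read_force().round(1),ctrl.read_finger_gap())
t=at(cups[0],.0205,vel=.03,contact_N=12);print(t,ctrl.read_tool_pos().round(4),ctrl.read_force().round(1),ctrl.read_clock())
```

```text
[ 0.5 -0.1  3.4] 0.5980996979085352
True [0.467  0.1559 0.0268] [-2.6 -1.  12.3] 26.2833
```

Run:
```python
from H import *
print(ctrl.read_force().round(2),ctrl.read_wrist_torque().round(3))
d,R,p=wrist();cv2.imwrite("pics/w7.png",cv2.resize(d["image"][200:420,60:500],(800,400)))
h=d["hand_eye"];Q=cloud(d,R,p)
s=ctrl.get_image("side")["image"];cv2.imwrite("pics/s7.png",cv2.resize(s[120:250,160:320],(740,600)))
```

```text
[-2.58 -1.04 12.34] [-0.078  0.517  0.135]
```

View pics/w7.png

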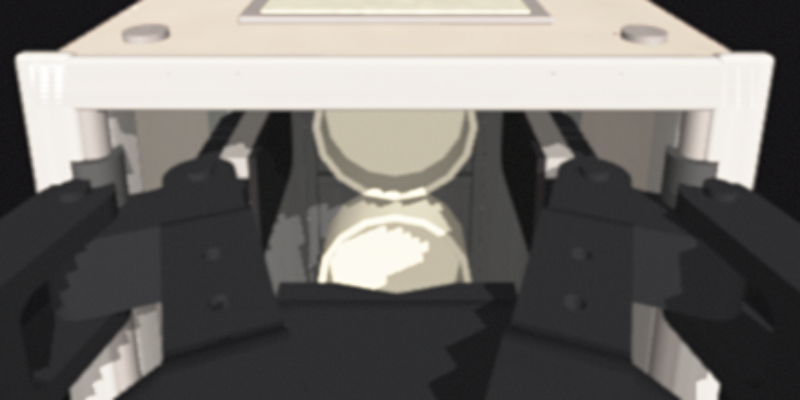

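View pics/s7.png

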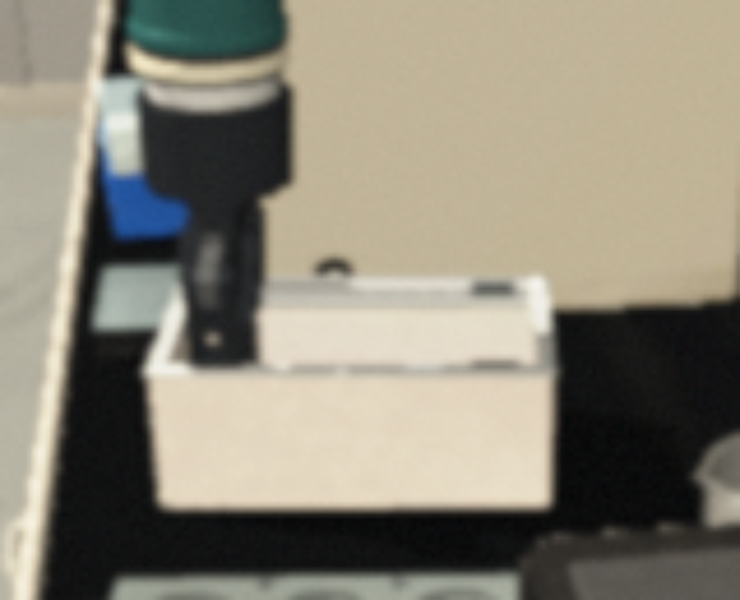

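Run:
```python
from H import *
d,R,p=wrist();Q=cloud(d,R,p)
a=np.radians(-8.4);M=np.array([[np.cos(a),np.sin(a)],[-np.sin(a),np.cos(a)]]);O=np.array([.5318,.1462])
tp=ctrl.read_tool_pos();print("tcp local",(M@(tp[:2]-O)).round(4))
for n,u,v in [("dark cyl L",100,180),("dark cyl L2",115,165),("dark cyl R",690,180),("knuckle L tip",75,188),("knuckle R",722,188),("knuckle L in",195,172),("knuckle R in",590,172),("block R",640,230),("block L",150,230),("outer R",760,215),("outer L",50,215),("outer R low",700,250),("wedge L bottom",110,330),("wedgeR",690,360),("tipL",240,160),("tipR",552,160),("rod L",90,130)]:
    x=60+u*440/800;y=200+v*.55; q=Q[int(round(y)),int(round(x))]
    print(n,(M@(q[:2]-O)).round(4),q[2].round(4))
```

```text
tcp local [-0.0655  0.0001]
dark cyl L [-0.0788 -0.049 ] 0.0783
dark cyl L2 [-0.0801 -0.0475] 0.0759
dark cyl R [-0.079  0.047] 0.0787
knuckle L tip [-0.0793 -0.0515] 0.0814
knuckle R [-0.0794  0.0506] 0.0816
knuckle L in [-0.079  -0.0342] 0.0765
knuckle R in [-0.0797  0.0308] 0.0776
block R [-0.073   0.0376] 0.0833
block L [-0.0724 -0.0402] 0.0823
outer R [-0.0782  0.0536] 0.0872
outer L [-0.0772 -0.0533] 0.0857
outer R low [-0.0706  0.0464] 0.0854
wedge L bottom [-0.0559 -0.047 ] 0.0856
wedgeR [-0.0418  0.0525] 0.0771
tipL [-0.0759 -0.0293] 0.0663
tipR [-0.0753  0.0281] 0.0652
rod L [-0.0866 -0.0504] 0.0764
```

Run:
```python
from H import *
a=np.radians(-8.4);M=np.array([[np.cos(a),np.sin(a)],[-np.sin(a),np.cos(a)]]);O=np.array([.5318,.1462])
def prof():
    d,R,p=wrist();Q=cloud(d,R,p);h=d["hand_eye"];t=(Q-ctrl.read_tool_pos())@ctrl.read_tcp_rot()
    dark=(d["image"].max(-1)<75)&(d["range_z"]>0)&(abs(t[...,0])<.025)
    print([ (z, np.round([t[...,1][dark&(abs(t[...,2]+z)<.003)].min(),t[...,1][dark&(abs(t[...,2]+z)<.003)].max()],4).tolist()) for z in (.01,.03,.04,.045,.05,.055,.06,.065)])
at(cups[0],.034,vel=.05)
for g in (.60,.53):
    ctrl.gripper_to(g); print(g,ctrl.read_force().round(1)); prof()
t=at(cups[0],.0205,vel=.03,contact_N=8);print(t,ctrl.read_tool_pos().round(4),ctrl.read_force().round(1),ctrl.read_clock())
```

```text
0.6 [-2.   0.7  2.6]
[(0.01, [-0.0386, 0.0375]), (0.03, [-0.0398, 0.0384]), (0.04, [-0.0476, 0.0462]), (0.045, [-0.0507, 0.0486]), (0.05, [-0.0585, 0.0571]), (0.055, [-0.0595, 0.0583]), (0.06, [-0.0608, 0.0589]), (0.065, [-0.0626, 0.061])]
0.53 [ 0.2 -0.7  2.5]
[(0.01, [-0.0362, 0.0349]), (0.03, [-0.037, 0.0353]), (0.04, [-0.0486, 0.046]), (0.045, [-0.0514, 0.0497]), (0.05, [-0.0562, 0.0536]), (0.055, [-0.0573, 0.0555]), (0.06, [-0.0591, 0.0571]), (0.065, [-0.06, 0.0584])]
True [0.4673 0.1557 0.0261] [-1.   0.1  5.8] 27.6333
```

Run:
```python
from H import *
a=np.radians(-8.4);M=np.array([[np.cos(a),np.sin(a)],[-np.sin(a),np.cos(a)]]);O=np.array([.5318,.1462])
f=np.load("w5.npz");d={k:f[k] for k in("image","K","range_z")};P=cloud(d,f["R"],f["p"])
m=(d["image"].max(-1)<110).astype(np.uint8);n,l,s,c=cv2.connectedComponentsWithStats(m)
for i in range(1,n):
    if 30<s[i,4]<600 and 240<c[i,0]<375 and 140<c[i,1]<330:
        v,u=np.where(l==i);q=toplane(np.c_[u,v],d,.078,f["R"],f["p"])[:,:2]+[.0005,.0009];q=(q-O)@M.T
        print(c[i].round(),s[i,4],np.percentile(q,[3,97],0).round(4).tolist(),"z",np.percentile(P[l==i][:,2],[5,50,95]).round(4))
at(cups[0],.10,vel=.12)
ctrl.gripper_to(.6); k=1
at(cups[k],.10,vel=.2)
t=at(cups[k],.0215,vel=.06,contact_N=12);print(t,ctrl.read_tool_pos().round(4),ctrl.read_force().round(1),ctrl.read_clock())
```

```text
[356. 174.] 54 [[-0.0796, 0.0472], [-0.0595, 0.0494]] z [0.0768 0.0783 0.0796]
True [0.5099 0.1494 0.0269] [-1.9  0.   6.8] 30.1167
```

Run:
```python
from H import *
k=1
for g in (.6,.53,.50):
    ctrl.gripper_to(g); z=ctrl.read_tool_pos()[2]; print(g,ctrl.read_force().round(1),ctrl.read_wrist_torque().round(2))
    for i in range(5):
        t=at(cups[k],z-.001*(i+1),vel=.02); f=ctrl.read_force(); print("  ",ctrl.read_tool_pos()[2].round(5),f.round(1))
        if f[2]>15: break
```

```text
0.6 [-0.2 -1.2  6.8] [0.23 0.22 0.07]
   0.02676 [-3.8 -0.9 17. ]
0.53 [-1.7 -1.3  7.1] [-0.11  0.14  0.05]
   0.02591 [-3.1 -1.5 13.5]
   0.02567 [-4.8 -1.8 22.3]
0.5 [-4.1 -0.9 19.5] [0.05 0.62 0.08]
   0.02566 [-3.2 -0.6 15.7]
```

Run:
```python
from H import *
k=1
ctrl.gripper_to(.48); print(ctrl.read_finger_gap(),ctrl.read_grip_force(),ctrl.read_force().round(1))
for z in (.0255,.0250,.0245):
    at(cups[k],z,vel=.02); f=ctrl.read_force(); print("  ",ctrl.read_tool_pos()[2].round(5),f.round(1))
    if f[2]>15: break
ctrl.gripper_to(.3); print(ctrl.read_finger_gap(),ctrl.read_grip_force(),ctrl.read_force().round(1),ctrl.read_tool_pos().round(4))
d,R,p=wrist();cv2.imwrite("pics/w8.png",d["image"]);print(ctrl.read_clock())
```

```text
0.48008217861616503 5.707755281982827 [-1.6 -0.5 13.2]
   0.02585 [ 0.7 -0.   6.9]
   0.02561 [1.  0.2 9.6]
   0.0255 [-2.2 -0.9 13.9]
0.4260114838566259 59.72687775094528 [-4.1 -0.5 20.3] [0.511  0.1498 0.026 ]
33.0333
```

View pics/w8.png

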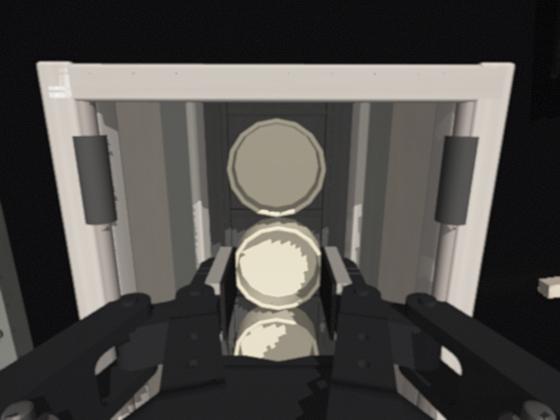

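Cup 2 is gripped near its rim between the pads at (277,265), and the flaps are held open. Lifting it gently now.

Run:
```python
from H import *
c=ctrl.read_tool_pos()[:2]
at(c,.045,vel=.04); print(ctrl.read_finger_gap(),ctrl.read_force().round(1))
at(c,.14,vel=.07); print(ctrl.read_finger_gap(),ctrl.read_grip_force(),ctrl.read_force().round(1))
d,R,p=wrist();cv2.imwrite("pics/w9.png",d["image"]);s=ctrl.get_image("scene")["image"]
cv2.imwrite("pics/ws9.png",np.hstack([d["image"][:,80:480],cv2.resize(s[120:350,180:390],(384,420))]));print(ctrl.read_clock())
```

```text
0.4283231087360685 [-0.4  0.8  1.6]
0.4254010382332242 60.76599933207035 [ 0.1  0.3 -0.5]
35.3083
```

View pics/ws9.png

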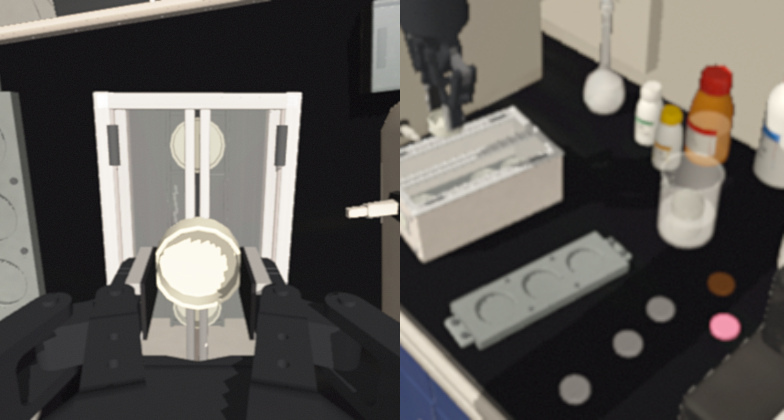

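Cup 2 hangs upright in the hand at (197,265) and the flaps have shut behind it. Now I'll place it in pocket 2.

```bash
cat >> H.py <<'E'
BIAS=np.array([.0005,.0009])
def held(zr=.006):
    "offset of the held cup's rim centre from the TCP, world xy"
    d,R,p=wrist();t=ctrl.read_tool_pos()
    (x,y,r),e=circ(d,R,p,t[:2]-BIAS,t[2]+zr,.020,.004); return np.array([x,y])+BIAS-t[:2],r,e
def put(k,off,zb=.010,rel=.60):
    c=pocket(k)-off; at(c,.13,ctrl.goto); at(c,.03,vel=.18)
    t=at(c,zb+.0063,vel=.03,contact_N=5); z=ctrl.read_tool_pos()[2]; print("put",t,"foot z",(z-zb).round(4),ctrl.read_force().round(1)); return z-zb
E
python3 - <<'E'
from H import *
o=held();print(o)
off=np.array([o[0][0],0])
if abs(off[0])>.004: raise SystemExit
print(put(2,off))
E
```

```text
(array([-0.00073137,  0.00048025]), np.float64(0.01943253339174297), np.float64(0.0006352698010952118))
put True foot z 0.0062 [-1.3  0.8  5.5]
0.006223900983642701
```

```bash
cat >> H.py <<'E'
def release_check(k):
    ctrl.gripper_to(.58); c=ctrl.read_tool_pos()[:2]; at(c,.13,vel=.2)
    at(pocket(k)+[-.035,0],.15,vel=.2); ctrl.dwell(.1); d,R,p=wrist()
    (x,y,r),e=circ(d,R,p,pocket(k)-BIAS,.022,.020,.004); print("cup in pocket off mm",((np.array([x,y])+BIAS-pocket(k))*1000).round(1),r.round(4),e.round(4))
    P=cloud(d,R,p);m=np.hypot(P[...,0]-x,P[...,1]-y)
    print("rim z",np.percentile(P[...,2][(m>.018)&(m<.020)],[10,50,90]).round(4),"floor",np.median(P[...,2][m<.012]).round(4)); return d
E
python3 - <<'E'
from H import *
release_check(2);print(ctrl.read_clock())
E
```

```text
cup in pocket off mm [-1.1  0.9] 0.0206 0.0007
rim z [0.0072 0.0167 0.0217] floor 0.0125
38.8
```

```bash
cat >> H.py <<'E'
def fetch2(k):
    c=cups[k-1]; ctrl.gripper_to(.6); at(c,.13,ctrl.goto); at(c,.034,vel=.1); ctrl.gripper_to(.52)
    t=at(c,.0252,vel=.02,contact_N=14); z=ctrl.read_tool_pos()[2]; print("in",t,z.round(4),ctrl.read_force().round(1))
    if z>.0268: return None
    ctrl.gripper_to(.3); z=ctrl.read_tool_pos()[2]; print("gap",ctrl.read_finger_gap().__round__(3),z.round(4),ctrl.read_force().round(1))
    c=ctrl.read_tool_pos()[:2]; at(c,.045,vel=.04); at(c,.13,vel=.08); print("lifted",ctrl.read_finger_gap(),ctrl.read_grip_force())
    o=held();print("held",o); return z-.016,np.array([o[0][0],0])
E
python3 - <<'E'
from H import *
r=fetch2(3)
if r is None or abs(r[1][0])>.004: raise SystemExit("look")
if put(3,r[1],r[0])<.0085: release_check(3)
print(ctrl.read_clock())
E
```

```text
in True 0.026 [-1.8 -0.2  6.9]
gap 0.425 0.0267 [-3.2  0.6 12. ]
lifted 0.4202947372189436 60.74730925261974
held (array([-0.0004566 ,  0.00047679]), np.float64(0.019295283127676335), np.float64(0.0007211559177473584))
put True foot z 0.0061 [-0.4  0.5  5.9]
cup in pocket off mm [-1.   0.9] 0.0205 0.0007
rim z [0.0063 0.0171 0.0218] floor 0.0125
47.2
```

Run:
```python
from H import *
r=fetch2(1)
if r is None or abs(r[1][0])>.004: raise SystemExit("look")
if put(1,r[1],r[0])>.0085: raise SystemExit("high")
release_check(1)
print(ctrl.read_clock())
at([.45,-.07],.24,ctrl.goto); ctrl.dwell(.2); d,R,p=wrist(); cv2.imwrite("pics/w10.png",d["image"])
for c in [(.4375,-.147),(.516,-.1436),(.576,-.135)]:
    (x,y,r),e=circ(d,R,p,np.array(c)-BIAS,.006,.015); print("disc",np.array([x,y])+BIAS,r,e)
print("beaker",beaker())
```

```text
in True 0.0258 [-2.3 -0.1  9.9]
gap 0.424 0.0264 [-4.  -1.4 17. ]
lifted 0.4223930891406827 60.75066067278385
held (array([-0.00059921,  0.00064289]), np.float64(0.019613250800268538), np.float64(0.0005628897421144658))
put True foot z 0.0062 [-0.3 -0.1  5.6]
cup in pocket off mm [-0.7  0.8] 0.0205 0.0007
rim z [0.0062 0.0166 0.0216] floor 0.0126
55.625
disc [ 0.43739745 -0.14523223] 0.01524957390799705 0.00019473864558999278
disc [ 0.51574396 -0.14154096] 0.015176880125119169 0.0002256311449798827
disc [ 0.57594998 -0.13378841] 0.01559138756426918 0.0002385450023912397
beaker (array([ 0.69730094, -0.06794211]), 1159, np.float64(0.0008692585721416027))
```

View pics/w10.png

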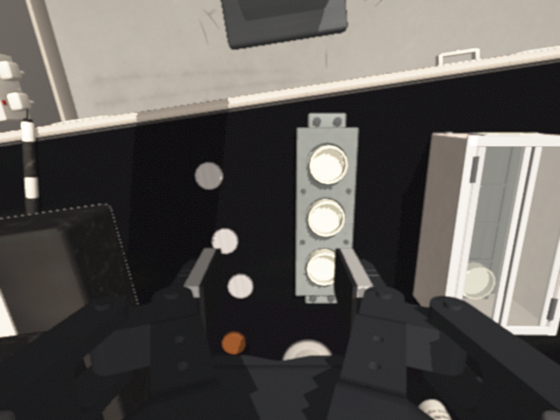

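All three fresh cups are in the tray, and one spare is left in the dispenser with its flaps shut. The discs are at (208,176), (225,241) and (240,287), not moved. Disc 1 is next.

```bash
cat >> H.py <<'E'
def look_disc(c):
    ctrl.gripper_to(.5); at([c[0]-.04,c[1]],.14,ctrl.goto); ctrl.dwell(.1); d,R,p=wrist()
    (x,y,r),e=circ(d,R,p,np.array(c)-BIAS,.006,.015); q=np.array([x,y])+BIAS; print("disc",q.round(4),r.round(4),e.round(5),d["image"][tuple(np.round(project([[x,y,.006]],d,R,p)[0]).astype(int)[::-1])]); return q if e<.0006 and .0143<r<.0162 else None
E
python3 - <<'E'
from H import *
s=ctrl.get_image("scene");print("pink,brown",toplane([(358,299),(355,275)],s,.006).round(3).tolist())
q=look_disc((.4374,-.1452))
if q is None: raise SystemExit
at(q,.05,vel=.2); t=at(q,-.008,vel=.03,contact_N=4); z=ctrl.read_tool_pos()[2]; print("touch",t,z,ctrl.read_force())
at(q,z+.003,vel=.03); ctrl.gripper_to(.15); print(ctrl.read_finger_gap(),ctrl.read_grip_force(),ctrl.read_tool_pos().round(4))
at(q,.06,vel=.12); print(ctrl.read_finger_gap(),ctrl.read_grip_force(),ctrl.read_clock())
d,R,p=wrist();cv2.imwrite("pics/w11.png",d["image"][180:,80:480])
E
```

```text
pink,brown [[0.608, -0.203, 0.006], [0.653, -0.159, 0.006]]
disc [ 0.4369 -0.1457] 0.0152 0.00019 [164 170 180]
touch True -0.0017844498875176987 [-0.08494243  0.14962708  7.30001459]
0.3008690036904494 58.501383662223816 [ 0.4368 -0.1456  0.0016]
0.30387434238092403 58.99707734584808 60.8917
```

View pics/w11.png

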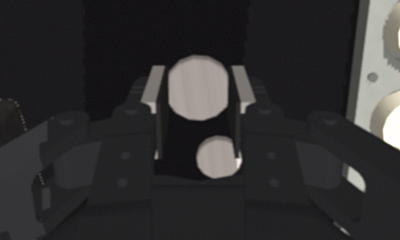

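Disc 1 is held flat between the tips at (197,88). Now I'll put it in the cup in pocket 1.

```bash
cat >> H.py <<'E'
ADJ=np.array([-.0006,.0005])
def insert(k):
    c=pocket(k)+ADJ; at(ctrl.read_tool_pos()[:2],.08,vel=.25); at(c,.08,ctrl.goto); at(c,.035,vel=.15)
    t=at(c,.0215,vel=.03,contact_N=4); print("ins",t,ctrl.read_tool_pos().round(4),ctrl.read_force().round(1))
    if t and ctrl.read_tool_pos()[2]>.0228: return False
    ctrl.gripper_to(.5); ctrl.dwell(.15); at(c,.08,vel=.15)
    at(c+[-.035,0],.13,vel=.25); ctrl.dwell(.1); d,R,p=wrist(); P=cloud(d,R,p)
    (x,y,r),e=circ(d,R,p,c-BIAS,.019,.015,.0025); print("disc off mm",((np.array([x,y])+BIAS-pocket(k))*1000).round(1),r.round(4),e.round(4))
    m=np.hypot(P[...,0]-x,P[...,1]-y)<.012; A=np.c_[P[m][:,:2]-[x,y],np.ones(m.sum())]; s=np.linalg.lstsq(A,P[m][:,2],rcond=None)[0]; print("top z",s[2].round(4),"tilt",np.hypot(s[0],s[1]).round(3))
    cv2.imwrite(f"pics/ins{k}.png",d["image"]); return True
E
python3 - <<'E'
from H import *
print(insert(1),ctrl.read_clock())
E
```

```text
ins True [ 0.441  -0.0141  0.022 ] [-0.4  0.5  6.6]
disc off mm [0.2 1.6] 0.0162 0.0005
top z 0.0185 tilt 0.007
True 64.2333
```

View pics/ins1.png

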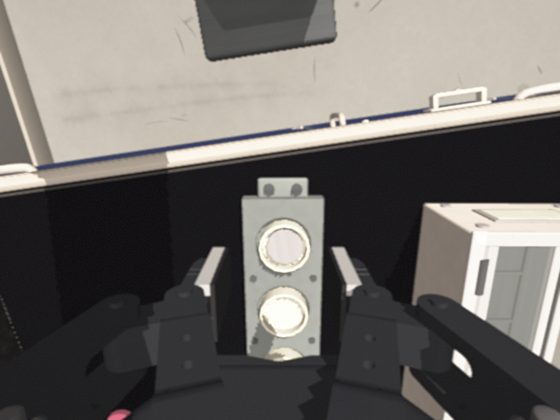

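Disc 1 lies flat in the cup at (284,246), with its top at 18.5 mm and tilt 0.007. Discs 2 and 3 get the same treatment.

```bash
sed -i 's/at(c,.0215,vel=.03,contact_N=4)/at(c,.0224,vel=.03,contact_N=4)/;s/>.0228: return False/>.0235: return False/' H.py
cat >> H.py <<'E'
def take(c):
    q=look_disc(c)
    if q is None: return False
    at(q,.05,vel=.2); t=at(q,.0016,vel=.04,contact_N=4); ctrl.gripper_to(.15)
    at(q,.06,vel=.12); g=ctrl.read_finger_gap(); print("take",t,g,ctrl.read_grip_force()); return .26<g<.34
E
python3 - <<'E'
from H import *
for k,c in [(2,(.5157,-.1417)),(3,(.5759,-.1340))]:
    if not take(c) or not insert(k): print("look",k);break
print(ctrl.read_clock(),beaker(c0=(.697,-.068)))
E
```

```text
disc [ 0.516  -0.1425] 0.0153 0.00013 [163 169 178]
take False 0.3000429638085743 58.98201406002045
ins True [ 0.5001 -0.0228  0.0221] [-0.9  1.   6.7]
disc off mm [-0.7  1.6] 0.0161 0.0004
top z 0.0185 tilt 0.01
disc [ 0.5762 -0.1341] 0.0154 0.00019 [202 211 220]
take False 0.29789285690142686 58.981295228004456
ins True [ 0.5595 -0.0314  0.0221] [0.4 0.1 5.2]
disc off mm [-0.8  1.7] 0.0158 0.0004
top z 0.0184 tilt 0.008
78.5833 (array([ 0.69736105, -0.06806978]), 1165, np.float64(0.0008753357992135335))
```

Run:
```python
from H import *
at([.45,.03],.30,ctrl.goto); ctrl.dwell(.3); d,R,p=wrist(); s=ctrl.get_image("scene")
P=cloud(d,R,p)
for y,x in [(0,0)]: pass
a=np.radians(-8.4);ax2=np.array([np.cos(a),np.sin(a)]);ay=np.array([-ax2[1],ax2[0]]);O=np.array([.5318,.1462])
for n,sy in (("L",1),("R",-1)):
    for lx in (-.04,0,.03):
        for ly in (.008,.03):
            q=O+ax2*lx+ay*sy*ly; u=np.round(project([[*(q-BIAS),.075]],d,R,p)[0]).astype(int); print(n,lx,ly,P[u[1],u[0],2].round(4),end="; ")
cv2.imwrite("pics/fin.png",np.hstack([d["image"][:,80:480],cv2.resize(s["image"][150:350,180:390],(400,420))]))
```

```text
L -0.04 0.008 0.0762; L -0.04 0.03 0.0756; L 0 0.008 0.0752; L 0 0.03 0.0769; L 0.03 0.008 0.0762; L 0.03 0.03 0.077; R -0.04 0.008 0.0756; R -0.04 0.03 0.0763; R 0 0.008 0.0752; R 0 0.03 0.0766; R 0.03 0.008 0.0745; R 0.03 0.03 0.0769;
```

View pics/fin.png

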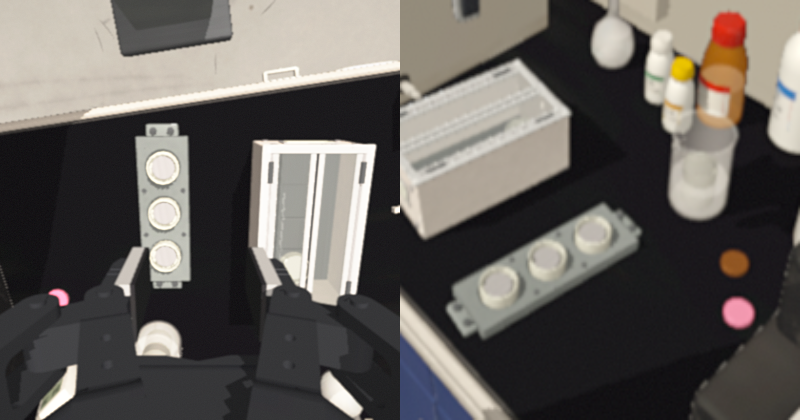

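The final view shows a disc lying in each of the three tray cups, the flaps level at about 75 mm, one spare cup in the dispenser, and the used cups low in the upright beaker. Handing in.

```bash
python3 -c "
from bench import ctrl
print(ctrl.job_done(),ctrl.read_clock())"
```

```text
the job is handed in; nothing more can be done
the job is handed in; nothing more can be done
```

The job is handed in, with no verdict shown: the three used cups are in the beaker, three fresh cups with flat discs sit in the tray pockets, and the spare cup is in the dispenser with its flaps shut.

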